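# Lock the router bit in its setting block

### The job

Two identical bit-setting blocks stand on the worktop, and a router bit stands in the socket of one of them. Turn the black bar knob of the block that holds the bit clockwise (seen from above) until it clicks past its detent and rests in the locked notch, then let go of it. Leave the knob of the empty block as it is.

Things in the scene. Friction and masses are not known exactly. Their poses are not given: they have to be found in the camera images.
- loaded_knob_grip (a point): Grip point of the knob to turn, on the block with the bit: on its upright axis, 61 mm above the worktop. The knob is a black upright bar 54 mm long, 14 mm thick, its top at z = 77 mm, on a round steel skirt 44 mm across, top at 41 mm. z up, y along the bar (to the white line on top), x across its thickness; turns with the knob. At the start y points about 34 degrees anticlockwise of the bit.
- loaded_knob (a joint): Turn of that knob in rad, growing clockwise from above. Starts at 0 (open notch). The sprung detent resists with up to about 0.12 N m (most at 0.3) and its crest is at 0.6: let go before that, the knob springs back; beyond it, it snaps on into the locked notch at 1.2 (69 degrees). Hard stop at 1.35.
- empty_knob_grip (a point): The same point of the other block's knob, to be left alone. Both blocks: aluminium on a dark base plate 74 x 166 mm, 30 mm high, fixed to the worktop; knob axis 41 mm from one end; 95 mm from it, towards the other end, a steel collar 34 mm across. In one collar stands the router bit, shank down, top at z = 78 mm; the other is empty.
- empty_knob (a joint): Turn of the empty block's knob in rad, same meaning; starts at 0 and must stay in the open notch.

How it is judged:
By the outcome, as a careful person would: the job done as asked, in the order asked, and still so for the second after the job is handed in, with the robot touching nothing.
It also fails if it takes over 32 s, if anything falls off the work surface, if the arm or the gripper's body presses on something with over 40 N, if the wrist force passes 120 N, or if a joint passes its speed limit or range.

### The arm

A 6-joint arm with a two-finger parallel gripper is mounted at the origin on a cart in front of the work surface, level with it; the furniture and walls round the work are solid. World frame = base frame: x ahead of the robot, y to its left, z up, the work surface at z = 0. Lengths are in m, angles in rad, forces in N, time in s.
With the tool pointing down it reaches from about 0.35 to 0.875 m from the base axis. Payload 4.2 kg.
Tool frame: the origin (TCP) lies at the very end of the fingers, on their centre line; the grasp point (between the pads) lies 19 mm behind it; z points along the fingers, y is the line along which they close (so a half turn about z gives the same grasp; the last joint's range is limited). The gripper opens to 87 mm and grips with 3 to 60 N. Pads are 19 mm wide; open, the fingers measure 117 mm over their backs; the gripper's body (75 mm by 190 mm) begins 51 mm behind the grasp point.
Start: joints at [1.493, 0.385, 0.008, 0, -1.194, -0.259], TCP at [0.207, 0.59, 0.198] pointing down, gripper open.
Joint ranges: [-3.14, 3.14], [-1.21, 2.06], [-1.07, 1.41], [-3.16, 2.05], [-2.99, -0.16], [-3.1, 3.1]. Speed limits (rad/s): [2.79, 2.79, 3.14, 3.14, 3.14, 3.14].

### API

Orientations are given as a unit quaternion [x, y, z, w].
In Python, from station import observe, viewer, ticket, nets gives the robot as it stands.
- The arm moves only by the shell command python3 -m creep 'ROWS' [FORCE]. ROWS is text: rows parted by semicolons, each of 7 numbers parted by spaces: the opening, from 0 (shut) to 1 (fully open), then the shift along the tool's x, y, z in m, then the turn, a rotation vector about the tool's x, y, z in degrees. A call has 1 to 20 rows; each row shifts and turns the commanded pose from where the row before left it, along the tool's axes as they then stand; what a row does not reach is not made up. A row lasts 1/10 s, in which the tool goes at most 50 mm and 8.59 degrees, less where a joint would pass 70% of its speed; a pose out of reach is approached as far as the arm can. A call is refused whole if a number of a shift passes 0.05 or a number of a turn 8.59, either way. A call with a gripper value outside its range is refused whole. The fingers move at their own pace and stop on an object; FORCE is the grip in N (left out, the last holds). Time passes only in rows, so rows that do not move let the fingers close. It gives the time, the measured TCP pose, the force, the opening and the grip force at its end, in the units of the state.
- observe(): the state, without advancing time (a new reading comes with each control period).
- viewer.capture(name): name is "scene" or "side" or "wrist"; returns a dict with "image" (384x512x3 uint8, blue, green, red), "K" (3x3 intrinsics, pixels), "cam_to_world" (4x4, takes a point from camera to world coordinates); the wrist camera has in their place "hand_eye" (4x4, takes a point from camera to tool coordinates, whose origin is the TCP and whose axes are the flange's). Camera axes: x right, y up, looking along -z (the intrinsics and any distortion apply to the point x, -y, -z); pixel columns grow to the right and rows downward; lengths in m; the calibration is good to about 2 mm. A picture is of the moment at which its call begins: read the wrist's pose just before it. There is no depth.
- ticket.sign_off(): hands the job in; it is judged then, once.
Trained networks look in the newest picture that a camera, given by its name, has taken for a name from the list of things; names that differ only in an ending like _2 or _b are one class to them, and where a whole thing is asked for, a point or a joint stands for the part that bears it (a point fixed in the world has none). Each returns a list of dicts, best first, with "p" (0 to 1); they miss things now and then, are a little off and sometimes report something else, mostly with a low value. They report only what shows in the picture. A call takes as long as a camera call.
- nets.regions_of(query, camera): "pixels" (384x512 bool, what is visible of it) and "rect" ([centre column, centre row, width, height] in pixels, round what is visible of it).
The state is a dict: "clock": time; "joint_pos": joint angles; "joint_vel": joint speeds; "joint_efforts": joint torques, N m; "position": TCP position; "ee_rot": TCP orientation; "wrist_force": force on the tool from outside, world axes, zero at the start; "ft_torque": the same for the moment, N m; "gripper_width": finger opening in m; "grasp_force": force on a finger pad.
Only numpy, scipy, OpenCV 4.12 (cv2) and the standard library are available. Lean on these libraries where they do the work, as an engineer would, in place of code of your own. Each camera call takes 0.05 s, during which the arm holds its last target. There are 200 camera calls.

## Working session

There is one attempt and no reset: what is moved stays moved. The work goes in short steps, Python scripts to look and compute and a shell command to move; the robot and the scene stay as the last step left them, time stands still between calls to the robot, and variables do not carry over. Pictures are saved under pics/ and viewed, at most 10 in all, crops included, and the job is handed in when it is done.

```bash
mkdir -p pics
cat > h.py <<'E'
import numpy as np,cv2
from station import observe,viewer,ticket,nets
E
python3 - <<'E'
from h import *
s=observe();print(s)
ims=[]
for c in("scene","side"):
    d=viewer.capture(c);ims.append(d["image"]);print(c,d.keys(),d["K"],d["cam_to_world"])
    for q in("loaded_knob_grip","empty_knob_grip"):
        for r in nets.regions_of(q,c)[:4]:print(q,r["p"],r["rect"])
    cv2.imwrite(f"pics/{c}0.png",cv2.resize(d["image"],(800,600)))
E
```

```text
{'clock': 0.0, 'joint_pos': array([ 1.49260764e+00,  3.85549305e-01,  6.64903343e-03, -5.15085592e-04,
       -1.19399888e+00, -2.58619105e-01]), 'joint_vel': array([-0.00133428, -0.00032085, -0.00013992,  0.00024818, -0.00092859,
       -0.0003325 ]), 'joint_efforts': array([-6.13410907e-05, -3.90662706e+01,  1.87410951e+01,  4.21991006e+00,
        1.10538592e-02, -1.90944297e-04]), 'position': array([0.20630019, 0.58928376, 0.19707073]), 'ee_rot': array([ 9.85837042e-01, -1.67702608e-01, -1.43677649e-04,  1.06870214e-03]), 'wrist_force': array([ 0.17323074, -0.93797639, -0.39388765]), 'ft_torque': array([-0.02871067,  0.03973675,  0.00944074]), 'grasp_force': 0.0, 'gripper_width': 0.08727358834313838}
scene dict_keys(['image', 'K', 'cam_to_world']) [[374.99110371   0.         253.43822131]
 [  0.         374.99110371 193.9685021 ]
 [  0.           0.           1.        ]] [[-0.90075119  0.27191843 -0.33868519  0.28567337]
 [-0.43389992 -0.59826778  0.67365164  0.60011697]
 [-0.01944614  0.75374799  0.6568758   0.645112  ]
 [ 0.          0.          0.          1.        ]]
loaded_knob_grip 0.74 [281.1, 175.9, 19.7, 26.4]
empty_knob_grip 0.67 [202.2, 221.9, 22.7, 22.2]
side dict_keys(['image', 'K', 'cam_to_world']) [[471.77698686   0.         263.02006021]
 [  0.         471.77698686 193.21000411]
 [  0.           0.           1.        ]] [[ 0.99386261  0.06592022 -0.08883492  0.51152973]
 [-0.1101776   0.66174466 -0.74158944 -0.7501767 ]
 [ 0.0099003   0.74682564  0.6649462   0.75464823]
 [ 0.          0.          0.          1.        ]]
loaded_knob_grip 0.84 [246.3, 236.7, 19.0, 28.8]
empty_knob_grip 0.52 [280.6, 166.6, 14.1, 22.6]
```

View pics/scene0.png

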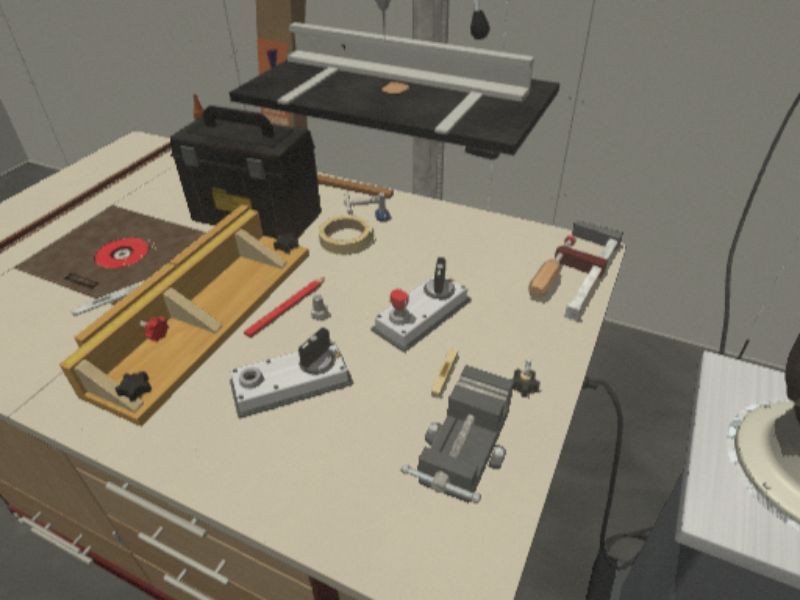

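View pics/side0.png

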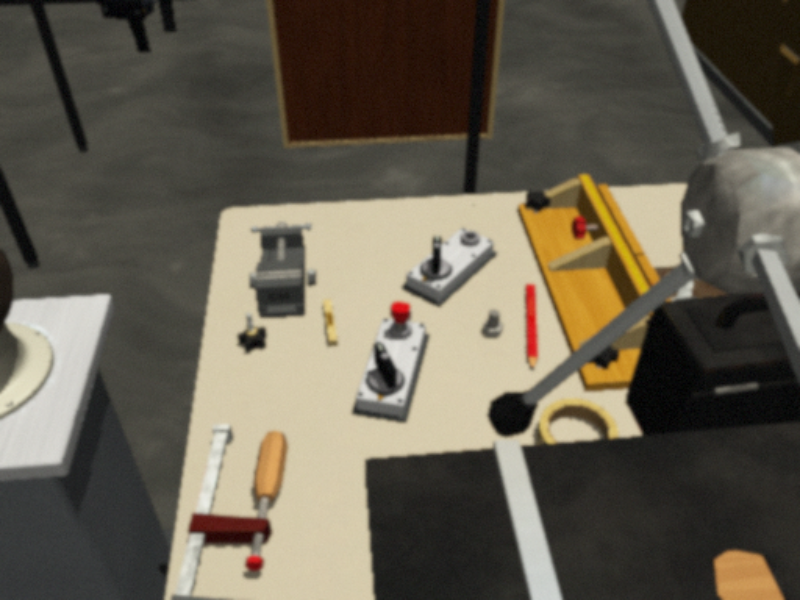

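The red bit stands on the block at scene (400,300) and side (400,312), with its knob at scene (440,275) and side (385,368). The nets agree. A black table with a fence hangs over the -y side (corner at scene (515,148), side (367,460)), and a rod with a black end is at side (510,412), scene (480,22).

```bash
cat >> h.py <<'E'
def ray(d,p):
    x=np.linalg.inv(d["K"])@[p[0],p[1],1.];T=d["cam_to_world"]
    v=T[:3,:3]@[x[0],-x[1],-x[2]];return T[:3,3],v/np.linalg.norm(v)
def tri(rs):
    A=0;b=0
    for o,v in rs:
        M=np.eye(3)-np.outer(v,v);A=A+M;b=b+M@o
    X=np.linalg.solve(A,b);return X.round(4),[round(float(np.linalg.norm((np.eye(3)-np.outer(v,v))@(X-o))),4) for o,v in rs]
def onz(d,p,z):
    o,v=ray(d,p);return (o+v*(z-o[2])/v[2]).round(4)
E
python3 - <<'E'
from h import *
a=viewer.capture("scene");b=viewer.capture("side")
k=.64
for n,p,q in [("knobcentre",(439.5,275),(385,366)),("bit",(400,297),(400,310)),("tablecorner",(515,148),(367,460)),("rodend",(480,22),(510,412)),("emptyknob",(316,347),(437,255))]:
    print(n,*tri([ray(a,np.array(p)*k),ray(b,np.array(q)*k)]))
# collar centre/skirt at z=.041
print("bitS",onz(a,np.array((400,297))*k,.07),onz(b,np.array((400,310))*k,.07))
print("skirt",onz(a,np.array((439,289))*k,.04),onz(b,np.array((383,378))*k,.04))
for z in(.3,.4,.5):print("table",z,onz(a,np.array((515,148))*k,z),onz(b,np.array((367,460))*k,z))
ca=[cv2.resize(a["image"][150:230,220:320],(500,400),interpolation=3),cv2.resize(b["image"][190:270,205:305],(500,400),interpolation=3)]
cv2.imwrite("pics/crop1.png",cv2.resize(np.hstack(ca),(800,320)))
E
```

```text
knobcentre [ 0.5561 -0.0938  0.0574] [0.0013, 0.0013]
bit [ 0.5842 -0.0039  0.0711] [0.0018, 0.0018]
tablecorner [ 0.519  -0.3289  0.1795] [0.0034, 0.0034]
rodend [ 0.624  -0.42    0.3476] [0.0008, 0.0008]
emptyknob [0.6536 0.1288 0.0575] [0.0027, 0.0027]
bitS [ 0.5828 -0.0048  0.07  ] [ 0.5861 -0.0018  0.07  ]
skirt [ 0.5495 -0.0803  0.04  ] [ 0.5542 -0.0981  0.04  ]
table 0.3 [ 0.456  -0.0882  0.3   ] [ 0.52   -0.4164  0.3   ]
table 0.4 [0.4067 0.1112 0.4   ] [ 0.5182 -0.4898  0.4   ]
table 0.5 [0.3573 0.3107 0.5   ] [ 0.5163 -0.5632  0.5   ]
```

View pics/crop1.png

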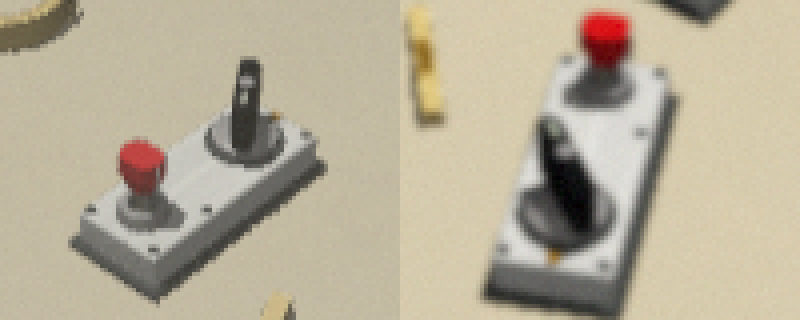

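The knob is near (0.556, -0.094) and the bar points at about 107°, so the closing line should be at about 17°. I'll translate over it first, then rotate.

```bash
python3 -m creep '1 .028 .0265 0 0 0 0;1 .028 .0265 0 0 0 0;1 .028 .0265 0 0 0 0;1 .028 .0265 0 0 0 0;1 .028 .0265 0 0 0 0;1 .028 .0265 0 0 0 0;1 .028 .0265 0 0 0 0;1 .028 .0265 0 0 0 0;1 .028 .0265 0 0 0 0;1 .028 .0265 0 0 0 0;1 .028 .0265 0 0 0 0;1 .028 .0265 0 0 0 0;1 .028 .0265 0 0 0 0;1 .028 .0265 0 0 0 0;1 .028 .0265 0 0 0 0;1 .028 .0265 0 0 0 0;1 .028 .0265 0 0 0 0;1 .028 .0265 0 0 0 0;1 .028 .0265 0 0 0 0;1 .024 .0265 0 0 0 0'
python3 -m creep '1 0 0 0 0 0 7.7;1 0 0 0 0 0 7.7;1 0 0 0 0 0 7.7;1 0 0 0 0 0 7.7;1 0 0 0 0 0 7.7;1 0 0 0 0 0 7.7;1 0 0 0 0 0 7.7;1 0 0 0 0 0 0;1 0 0 0 0 0 0'
cat >> h.py <<'E'
from scipy.spatial.transform import Rotation as Ro
def wrist():
    s=observe();d=viewer.capture("wrist");T=np.eye(4);T[:3,:3]=Ro.from_quat(s["ee_rot"]).as_matrix();T[:3,3]=s["position"]
    d["cam_to_world"]=T@d["hand_eye"];return s,d
def pix(d,X):
    T=np.linalg.inv(d["cam_to_world"]);p=T[:3,:3]@X+T[:3,3];p=d["K"]@[p[0],-p[1],-p[2]];return p[:2]/p[2]
E
python3 - <<'E'
from h import *
s,d=wrist();print(s["clock"],s["position"],s["joint_pos"],s["ee_rot"])
R=Ro.from_quat(s["ee_rot"]).as_matrix();print(R.round(3), np.degrees(np.arctan2(R[1,1],R[0,1])))
for q in("loaded_knob_grip","empty_knob_grip"):
    for r in nets.regions_of(q,"wrist")[:3]:print(q,r["p"],r["rect"])
print(pix(d,np.array([.5561,-.0938,.077])),pix(d,np.array([.5842,-.0039,.078])), d["cam_to_world"].round(3))
np.save("w1.npy",d,allow_pickle=True)
cv2.imwrite("pics/w1.png",cv2.resize(d["image"],(800,600),interpolation=3))
E
```

```text
clock: 2.4
position: [0.5569, -0.0958, 0.1982]
ee_rot: [0.986, -0.168, 0.0, 0.0]
wrist_force: [0.6, -0.5, 0.0]
gripper_width: 0.0872
grasp_force: 0.0
clock: 3.3
position: [0.5561, -0.0941, 0.1982]
ee_rot: [0.804, -0.595, 0.0, -0.0]
wrist_force: [0.5, -0.2, 0.4]
gripper_width: 0.0866
grasp_force: 0.0
3.3 [ 0.55612859 -0.09409963  0.19819055] [ 1.19630286e-01  2.81206610e-01 -1.44681471e-01 -5.53443221e-06
 -1.14480524e+00  1.76452179e-01] [ 8.03670702e-01 -5.95074281e-01  3.57085428e-05 -3.72017465e-05]
[[ 0.292 -0.956  0.   ]
 [-0.956 -0.292  0.   ]
 [ 0.    -0.    -1.   ]] -163.03585533342726
empty_knob_grip 0.61 [131.4, 319.8, 13.9, 12.1]
[251.41255394 178.34641352] [197.46974114 255.39977777] [[-0.956  0.284  0.076  0.576]
 [-0.294 -0.924 -0.244 -0.161]
 [ 0.001 -0.256  0.967  0.386]
 [ 0.     0.     0.     1.   ]]
```

View pics/w1.png

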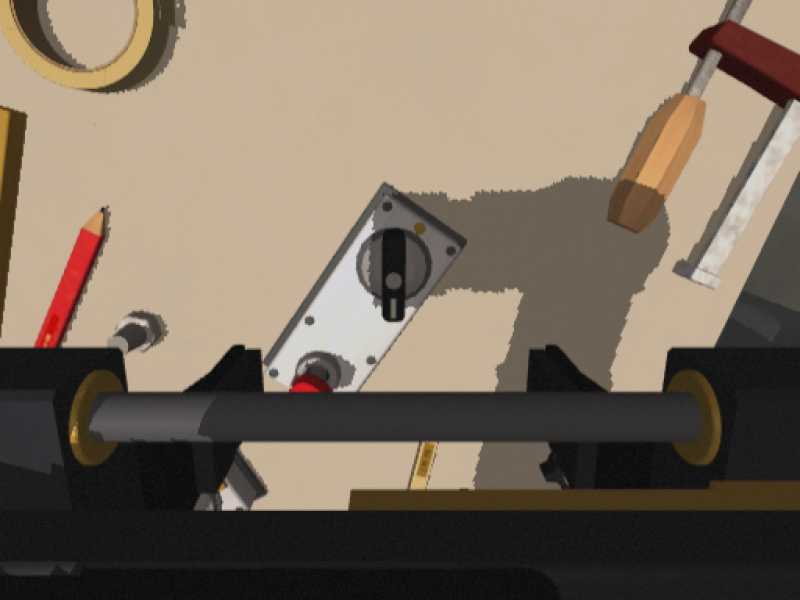

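The wrist view shows the bar's top at (252,177) px, and I predicted (251,178). The bar runs along the tool x axis as wanted. I'll descend and grip.

```bash
python3 -m creep '1 0 0 .025 0 0 0;1 0 0 .025 0 0 0;1 0 0 .025 0 0 0;1 0 0 .025 0 0 0;1 0 0 .025 0 0 0;1 0 0 .025 0 0 0;1 0 0 0 0 0 0;1 0 0 0 0 0 0;0 0 0 0 0 0 0;0 0 0 0 0 0 0;0 0 0 0 0 0 0;0 0 0 0 0 0 0;0 0 0 0 0 0 0;0 0 0 0 0 0 0;0 0 0 0 0 0 0;0 0 0 0 0 0 0' 50
```

```text
clock: 5.05
position: [0.5561, -0.0941, 0.0481]
ee_rot: [0.803, -0.596, -0.0, 0.0]
wrist_force: [-0.3, 0.6, 0.1]
gripper_width: 0.0309
grasp_force: 0.0
```

```bash
python3 -m creep '0 0 0 0 0 0 0;0 0 0 0 0 0 0;0 0 0 0 0 0 0;0 0 0 0 0 0 0;0 0 0 0 0 0 0;0 0 0 0 0 0 0' 50
```

```text
clock: 5.65
position: [0.5569, -0.0939, 0.0482]
ee_rot: [0.803, -0.596, 0.001, -0.001]
wrist_force: [4.3, 0.6, -2.8]
gripper_width: 0.0126
grasp_force: 50.0
```

```bash
python3 -m creep '0 0 0 0 0 0 5.8;0 0 0 0 0 0 5.8;0 0 0 0 0 0 5.8;0 0 0 0 0 0 5.8;0 0 0 0 0 0 5.8;0 0 0 0 0 0 5.8;0 0 0 0 0 0 5.8;0 0 0 0 0 0 5.8;0 0 0 0 0 0 5.8;0 0 0 0 0 0 5.8;0 0 0 0 0 0 5.8;0 0 0 0 0 0 5.2;0 0 0 0 0 0 0;0 0 0 0 0 0 0;0 0 0 0 0 0 0'
python3 -c "
from h import *
s=observe();R=Ro.from_quat(s['ee_rot']).as_matrix();print(np.degrees(np.arctan2(R[1,1],R[0,1])),s['ft_torque'],s['wrist_force'],s['gripper_width'],s['grasp_force'])"
```

```text
clock: 7.15
position: [0.5554, -0.0935, 0.0482]
ee_rot: [-0.325, 0.946, 0.001, -0.001]
wrist_force: [-1.0, 6.6, 2.4]
gripper_width: 0.0131
grasp_force: 50.0
127.90600356715817 [ 1.73489753  0.14892352 -0.02092922] [-1.03059381  6.58790823  2.43299024] 0.013058281196166534 49.9988329410553
```

Turned 69° with no torque left. I'll release, rise and look.

```bash
python3 -m creep '1 0 0 0 0 0 0;1 0 0 0 0 0 0;1 0 0 0 0 0 0;1 0 0 0 0 0 0;1 0 0 0 0 0 0;1 0 0 0 0 0 0;1 0 0 0 0 0 0;1 0 0 0 0 0 0;1 0 0 -.02 0 0 0;1 0 0 -.03 0 0 0;1 0 0 -.03 0 0 0;1 0 0 -.03 0 0 0;1 0 0 -.03 0 0 0;1 0 0 0 0 0 0;1 0 0 0 0 0 0'
python3 - <<'E'
from h import *
s,d=wrist()
a=viewer.capture("side")["image"]
cv2.imwrite("pics/w2.png",np.hstack([cv2.resize(d["image"],(400,300),interpolation=2),cv2.resize(a[130:280,200:400],(400,300),interpolation=2)]))
K=np.array([.5561,-.0938,.077])
for deg in(107,38):
    v=np.array([np.cos(np.radians(deg)),np.sin(np.radians(deg)),0])*.027
    print(deg,pix(d,K-v)*.78,pix(d,K+v)*.78)
E
```

```text
clock: 8.65
position: [0.5562, -0.0939, 0.1887]
ee_rot: [-0.324, 0.946, 0.0, 0.001]
wrist_force: [0.5, -0.4, 0.1]
gripper_width: 0.087
grasp_force: 0.0
107 [175.1654402  132.72144693] [218.706008   148.92176646]
38 [197.07806033 117.67495431] [197.14138058 163.07336584]
```

View pics/w2.png

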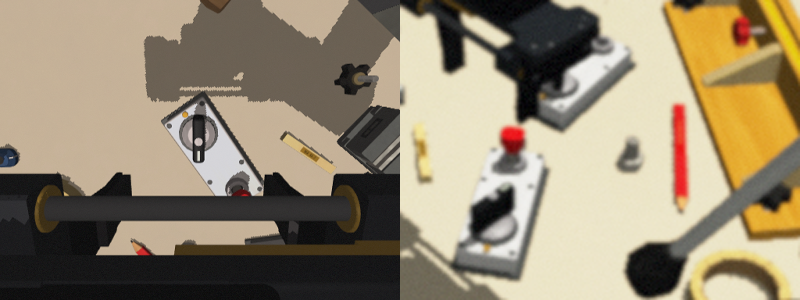

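The wrist view shows the bar from (197,115) to (197,162). That matches the 38° locked prediction, and the gripper is clear of everything.

```bash
python3 -c "
from h import *
print(ticket.sign_off())"
```

```text
the job is handed in; nothing more can be done
None
```

The knob of the block holding the bit is turned 69° clockwise and stayed at the locked notch after release; the empty block's knob was not touched, and the job was handed in at about 8.7 s.

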